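# Jam pot from the back of the tray

## Task

Serve the jam pot that stands behind the sugar shaker, the tea tin and the vacuum flask on the blue tray. First clear all three out of the way by standing them upright on the wooden board, and only then fetch the jam pot and stand it in the middle of the white plate; after that put the shaker, the tin and the flask back on the tray, each where it stood at the start. Leave the mug, the can and the bowl alone and do not knock anything over.

Things in the scene. Friction and masses are not known exactly. Their poses are not given: they have to be found in the camera images.
- shaker_mid (a point): Sugar shaker: round plain steel cylinder with a domed steel top, 130 mm high; body 56 mm in diameter up to 106 mm above its foot, rim of 59 mm above that. Loose, about 0.25 kg. The point lies on its axis, half-way up, 65 mm above its underside; z is up along the axis.
- tin_mid (a point): Tea tin: square aluminium tin, 56 x 56 mm up to 110 mm above its foot, with a smaller dark square lid, 50 x 50 mm, on top; 120 mm high in all. Loose, about 0.25 kg. The point lies on its axis, half-way up, 60 mm above its underside; x and y are square to its sides, z is up.
- flask_mid (a point): Vacuum flask: round white painted cylinder, 58 mm in diameter up to 106 mm above its foot, then a shoulder and a narrower black screw cap (38 mm in diameter); 140 mm high in all. Loose, about 0.35 kg. The point lies on its axis, half-way up, 70 mm above its underside; z is up along the axis.
- pot_mid (a point): Jam pot: low round white ceramic pot with a lid, 56 mm in diameter up to 42 mm above its foot, with a small knob (16 mm in diameter) on the lid; 56 mm high in all. Loose, about 0.15 kg. The point lies on its axis, 25 mm above its underside; z is up. It starts with one tall thing close on its left, one on its right (centres about 72 mm apart) and one in front (80 mm); the three swap places from start to start.
- tray: Blue plastic tray, fixed, 200 mm (x) by 260 mm (y), floor 4 mm thick, rim 14 mm high and 4 mm thick. Origin: centre of its underside, on the counter; its x axis points to its back, away from the robot. The shaker, the tin, the flask and the jam pot stand on its floor at the start. The tall ones are best gripped high, about 90 mm above their feet.
- board: Wooden board, fixed, 280 mm (x) by 170 mm (y), 12 mm thick, flat: the side area where the three tall things are stood meanwhile. Origin: centre of its underside. It lies on the robot's left or right, the plate on the other side.
- plate: White round plate, fixed, 200 mm in diameter, rim 16 mm high; its middle (about 100 mm across) is flat with the upper face 5 mm above the counter. Origin: centre of its underside. The jam pot goes to its middle.
- mug: Bystander: white mug with a handle, 80 mm in diameter, 90 mm high, beyond the tray. Origin: centre of its underside. To be left alone.
- can: Bystander: closed round can with a white lid and a paper label, 72 mm in diameter, 100 mm high, beyond the tray. Origin: centre of its underside. To be left alone.
- bowl: Bystander: small white bowl, 110 mm in diameter, 45 mm high, beyond the tray. Origin: centre of its underside. To be left alone.

How it is judged:
By the outcome, as a careful person would: the job done as asked, in the order asked, and still so for the second after the job is handed in, with the robot touching nothing.
It also fails if it takes over 141 s, if anything falls off the work surface, if the arm or the gripper's body presses on something with over 40 N, if the wrist force passes 120 N, or if a joint passes its speed limit or range.

## Robot

A 7-joint arm with a two-finger parallel gripper is mounted at the origin on the work surface. World frame = base frame: x ahead of the robot, y to its left, z up, the work surface at z = 0. Lengths are in m, angles in rad, forces in N, time in s.
With the tool pointing down it reaches from about 0.425 to 1.025 m from the base axis. Payload 3.6 kg.
Tool frame: the origin (TCP) lies on the mounting face of the last link; the fingertips stand 173 mm ahead of it and the grasp point (between the pads) lies 155 mm ahead of it; z points along the fingers, y is the line along which they close (so a half turn about z gives the same grasp; the last joint's range is limited). The gripper opens to 85 mm and grips with 20 to 120 N. Pads are 22 mm wide; open, the fingers measure 114 mm over their backs; the gripper's body (76 mm by 85 mm) begins 54 mm behind the grasp point. The pads swing forward as they close: fully open they stand 13 mm farther back than shut.
Start: joints at [1.165, 0.591, 0.048, 1.609, -0.033, 0.943, -0.034], TCP at [0.222, -0.69, 0.405] pointing down, gripper open.
Joint ranges: [-2.69, 2.69], [-0.47, 2.24], [-1.27, 1.36], [0.19, 2.51], [-1.53, 4.68], [0.08, 2.07], [-3.09, 3.09]. Speed limits (rad/s): [2.57, 2.57, 3.14, 3.14, 3.14, 3.14, 3.14].

## Interface

Orientations are given as a 3x3 rotation matrix whose columns are the frame's x, y, z axes.
In Python, from station import arm gives the robot as it stands. The module is installed in compiled form; this text tells all that it offers.
- The arm moves only by the tool drive_tool, never from a script. Its argument "increments" is text: rows parted by semicolons, each of 5 numbers parted by spaces: the shift along the tool's x, y, z in mm, then the turn about the tool's z in degrees, then the finger opening in mm, from 0 to 85.4. In form: x y z turn gripper; .... A call has 1 to 10 rows; each row shifts and turns the commanded pose from where the row before left it, along the tool's axes as they then stand; what a row does not reach is not made up. A row lasts 1/10 s, in which the tool goes at most 50 mm and 8.59 degrees, less where a joint would pass 70% of its speed; a pose out of reach is approached as far as the arm can. A call is refused whole if a number of a shift passes 50 or a number of a turn 8.59, either way. A call with a gripper value outside its range is refused whole. The fingers move at their own pace and stop on an object; "force" is the grip in N (left out, the last holds). Time passes only in rows, so rows that do not move let the fingers close. It gives the time, the measured TCP pose, the force, the opening and the grip force at its end, in the units of the state.
- arm.get_state(): the state, without advancing time (a new reading comes with each control period).
- arm.camera(name): name is "side" or "top"; returns the picture (400x640x3 uint8, blue, green, red); there is no depth.
- arm.camera_params(name): a dict with "fx", "fy", "cx", "cy" (pixels), "k1" (the pictures are not rectified: a ray, as slopes to the right and down, at radius r is drawn at 1 + k1 r^2 times it, then the intrinsics apply), "xyz" and "orientation" of the camera in the world. Camera axes: x right, y down, z forward; pixel columns grow to the right and rows downward; lengths in m; the calibration is good to about 2 mm. A picture is of the moment at which its call begins. camera_params takes no time and is no camera call.
- arm.close_job(): hands the job in; it is judged then, once.
Trained networks look in the newest picture that a camera, given by its name, has taken for a name from the list of things; names that differ only in an ending like _2 or _b are one class to them, and where a whole thing is asked for, a point or a joint stands for the part that bears it (a point fixed in the world has none). Each returns a list of dicts, best first, with "p" (0 to 1); they miss things now and then, are a little off and sometimes report something else, mostly with a low value. They report only what shows in the picture. A call takes as long as a camera call.
- arm.look_for(camera, query): "pixel" ([column, row] in pixels, amid what is visible of it).
- arm.regions_of(camera, query): "mask" (400x640 bool, what is visible of it) and "pixel" ([column, row] in pixels, amid what is visible of it).
The state is a dict: "time": time; "q": joint angles; "qvel": joint speeds; "tau": joint torques, N m; "position": TCP position; "orientation": TCP orientation; "ft_force": force on the tool from outside, world axes, zero at the start; "ft_torque": the same for the moment, N m; "width": opening from 0.0 (shut) to 1.0 (fully open); "grasp_force": force on a finger pad.
Only numpy, scipy, OpenCV 4.12 (cv2) and the standard library are available. Lean on these libraries where they do the work, as an engineer would, in place of code of your own. Each camera call takes 0.05 s, during which the arm holds its last target. There are 200 camera calls.

## Working session

There is one attempt and no reset: what is moved stays moved. The work goes in short steps, Python scripts to look and compute and a tool call to move; the robot and the scene stay as the last step left them, time stands still between calls to the robot, and variables do not carry over. Pictures are saved under pics/ and viewed, at most 14 in all, crops included, and the job is handed in when it is done.

Besides the shell and the picture viewer there is one more tool, called by a JSON object that holds its "name" and its "arguments". drive_tool: Moves the arm, as the interface text tells. Its arguments: {"type":"object","properties":{"increments":{"type":"string"},"force":{"type":"number"}},"required":["increments"]}

```bash
mkdir -p pics
cat > h.py <<'E'
import numpy as np, cv2
from station import arm
def ray(cam,px):
    p=arm.camera_params(cam); R=np.array(p["orientation"]); 
    d=np.array([(px[0]-p["cx"])/p["fx"],(px[1]-p["cy"])/p["fy"]]); u=d.copy()
    for _ in range(20): u=d/(1+p["k1"]*(u@u))
    return np.array(p["xyz"]),R@np.array([u[0],u[1],1])
def at_z(cam,px,z):
    o,d=ray(cam,px); return o+d*(z-o[2])/d[2]
def proj(cam,P):
    p=arm.camera_params(cam); c=np.array(p["orientation"]).T@(np.array(P)-np.array(p["xyz"]))
    u=c[:2]/c[2]; u=u*(1+p["k1"]*(u@u)); return np.array([p["fx"]*u[0]+p["cx"],p["fy"]*u[1]+p["cy"]])
E
python3 - <<'E'
from h import *
np.set_printoptions(precision=3,suppress=True)
for c in("top","side"):
    p=arm.camera_params(c); print(c,p)
    im=arm.camera(c); cv2.imwrite(f"pics/{c}0.png",im)
    for n in("shaker_mid","tin_mid","flask_mid","pot_mid","tray","board","plate","mug","can","bowl"):
        for r in arm.look_for(c,n)[:2]: print(c,n,np.round(r["pixel"]),round(r["p"],2),at_z(c,r["pixel"],0.05))
s=arm.get_state();print(s["time"],s["orientation"],s["position"])
E
```

```text
top {'fx': 408.0193606835251, 'fy': 408.0193606835251, 'cx': 319.6304546159698, 'cy': 199.69077198212324, 'k1': -0.053918246347357396, 'xyz': array([ 0.504, -0.016,  0.902]), 'orientation': array([[ 0.013, -0.986,  0.166],
       [-1.   , -0.013,  0.001],
       [ 0.001, -0.166, -0.986]])}
top shaker_mid [344. 204.] 0.61 [ 0.638 -0.067  0.05 ]
top tin_mid [276. 224.] 0.9 [0.594 0.075 0.05 ]
top tin_mid [342. 205.] 0.36 [ 0.636 -0.063  0.05 ]
top flask_mid [318. 252.] 0.64 [ 0.538 -0.014  0.05 ]
top pot_mid [310. 216.] 0.83 [0.612 0.006 0.05 ]
top pot_mid [323. 142.] 0.35 [ 0.774 -0.021  0.05 ]
top board [449. 282.] 0.62 [ 0.478 -0.285  0.05 ]
top plate [174. 253.] 0.85 [0.531 0.287 0.05 ]
top mug [250. 142.] 0.71 [0.772 0.137 0.05 ]
top can [381. 148.] 0.58 [ 0.763 -0.146  0.05 ]
top bowl [326. 143.] 0.56 [ 0.773 -0.028  0.05 ]
side {'fx': 422.98165504464265, 'fy': 422.98165504464265, 'cx': 316.3025216917287, 'cy': 195.60845471397252, 'k1': 0.02094359876979023, 'xyz': array([ 0.521, -0.714,  0.665]), 'orientation': array([[ 0.991, -0.081,  0.103],
       [-0.131, -0.635,  0.761],
       [ 0.004, -0.768, -0.64 ]])}
side shaker_mid [329. 215.] 0.87 [ 0.639 -0.051  0.05 ]
side tin_mid [303. 171.] 0.85 [0.599 0.112 0.05 ]
side pot_mid [308. 208.] 0.69 [ 0.596 -0.023  0.05 ]
side tray [298. 236.] 0.68 [ 0.566 -0.106  0.05 ]
side tray [374. 163.] 0.33 [0.78  0.127 0.05 ]
side board [261. 347.] 0.81 [ 0.484 -0.344  0.05 ]
side plate [274. 140.] 0.71 [0.538 0.263 0.05 ]
side mug [370. 162.] 0.87 [0.77  0.128 0.05 ]
side can [401. 241.] 0.93 [ 0.771 -0.146  0.05 ]
side bowl [385. 200.] 0.64 [ 0.77 -0.02  0.05]
1.1 [[ 0.952  0.307  0.   ]
 [ 0.307 -0.952 -0.   ]
 [ 0.     0.    -1.   ]] [ 0.222 -0.69   0.405]
```

View pics/top0.png

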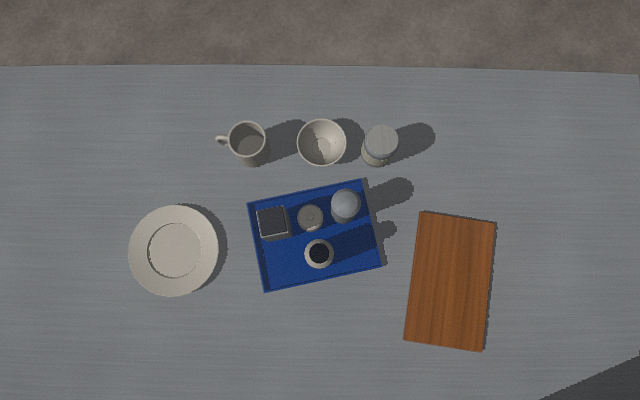

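View pics/side0.png

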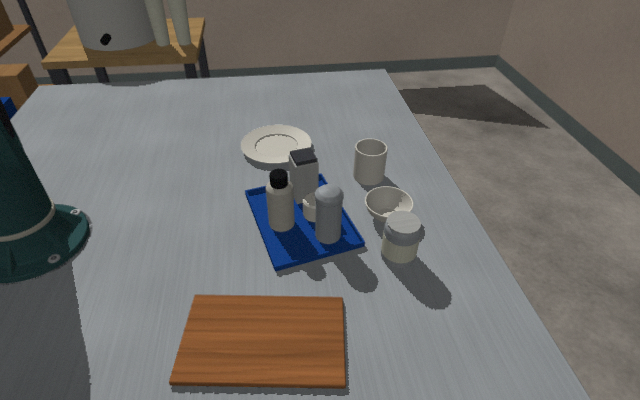

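```bash
cat >> h.py <<'E'
from scipy.optimize import minimize
def circ(r,z,n=40):
    t=np.linspace(0,2*np.pi,n); return np.c_[r*np.cos(t),r*np.sin(t),0*t+z]
def sq(a,z): return np.array([[i*a/2,j*a/2,z] for i in(-1,1) for j in(-1,1)])
M={"shaker":[[circ(.028,0),circ(.028,.106)],[circ(.0295,.106),circ(.0295,.112),circ(.022,.125),circ(.008,.130)]],
 "flask":[[circ(.029,0),circ(.029,.106),circ(.019,.115)],[circ(.019,.112),circ(.019,.14)]],
 "tin":[[sq(.056,0),sq(.056,.11)],[sq(.05,.11),sq(.05,.12)]],
 "pot":[[circ(.028,0),circ(.028,.042)],[circ(.008,.042),circ(.008,.056)]]}
def sil(cam,name,x,y,yaw,zb):
    m=np.zeros((800,1280),np.uint8); R=np.array([[np.cos(yaw),-np.sin(yaw),0],[np.sin(yaw),np.cos(yaw),0],[0,0,1]])
    for part in M[name]:
        P=np.vstack(part)@R.T+[x,y,zb]
        uv=np.array([proj(cam,p) for p in P])*2+.5
        cv2.fillConvexPoly(m,cv2.convexHull(np.round(uv*16).astype(np.int32)),1,shift=4)
    return m>0
def fit(name,x0,zb,masks,yaw=False):
    ms={c:cv2.resize(m.astype(np.uint8),(1280,800),interpolation=cv2.INTER_NEAREST)>0 for c,m in masks.items()}
    def f(v):
        l=0
        for c,m in ms.items():
            s=sil(c,name,v[0],v[1],v[2] if yaw else 0,zb); l+=1-(s&m).sum()/(s|m).sum()
        return l/len(ms)
    v0=np.array(x0[:3] if yaw else x0[:2],float); n=len(v0)
    S=np.vstack([v0]+[v0+np.eye(n)[i]*[.015,.015,.25][i] for i in range(n)])
    r=minimize(f,v0,method="Nelder-Mead",options=dict(initial_simplex=S,xatol=2e-4,fatol=1e-4)); return r.x,r.fun
def mask(cam,name,near,tol=45,pmin=.2):
    c=[r for r in arm.regions_of(cam,name) if r["p"]>pmin and np.hypot(*(np.array(r["pixel"])-near))<tol]
    return c[0]["mask"] if c else None
def measure(name,x0,zb,cams=("top","side"),yaw=False):
    for c in cams: arm.camera(c)
    ms={c:mask(c,name+"_mid",proj(c,[x0[0],x0[1],zb+.06])) for c in cams}
    out={}
    for c,m in ms.items():
        if m is not None: out[c]=fit(name,x0,zb,{c:m},yaw)
    g={c:m for c,m in ms.items() if m is not None and out[c][1]<.3}
    if len(g)>1: out["both"]=fit(name,x0,zb,g,yaw)
    return out
E
python3 - <<'E'
from h import *
np.set_printoptions(precision=4,suppress=True)
for n,x0 in dict(shaker=(.63,-.06),tin=(.585,.07,.1),flask=(.53,-.015),pot=(.61,.006)).items():
    for c,o in measure(n,x0,.004,yaw=n=="tin").items(): print(n,c,o)
for n,z in(("board",.012),("plate",.016),("tray",.014)):
    r=arm.regions_of("top",n)[0]; m=r["mask"].astype(np.uint8)
    ct=max(cv2.findContours(m,cv2.RETR_EXTERNAL,cv2.CHAIN_APPROX_NONE)[0],key=len)[:,0]
    W=np.array([at_z("top",p,z)[:2] for p in ct],np.float32)
    print(n,r["p"],cv2.minAreaRect(W),cv2.minEnclosingCircle(W))
im=cv2.imread("pics/top0.png"); cv2.imwrite("pics/crop0.png",cv2.resize(im[150:310,220:420],None,fx=4,fy=4)[:600])
E
```

```text
Traceback (most recent call last):
  File "h.py", line 46, in measure
    if m is not None: out[c]=fit(name,x0,zb,{c:m},yaw)
                             ~~~^^^^^^^^^^^^^^^^^^^^^^
  File "h.py", line 37, in fit
    r=minimize(f,v0,method="Nelder-Mead",options=dict(initial_simplex=S,xatol=2e-4,fatol=1e-4)); return r.x,r.fun
  File "h.py", line 33, in f
    s=sil(c,name,v[0],v[1],v[2] if yaw else 0,zb); l+=1-(s&m).sum()/(s|m).sum()
  File "h.py", line 25, in sil
    uv=np.array([proj(cam,p) for p in P])*2+.5
                 ~~~~^^^^^^^
  File "h.py", line 11, in proj
    p=arm.camera_params(cam); c=np.array(p["orientation"]).T@(np.array(P)-np.array(p["xyz"]))
ValueError: time passes only in moves, steps and waits
```

```bash
sed -i 's/arm.camera_params(cam)/CP[cam]/; s/^from station import arm/from station import arm\nCP={c:arm.camera_params(c) for c in("top","side")}/' h.py
python3 - <<'E'
from h import *
np.set_printoptions(precision=4,suppress=True)
for n,x0 in dict(shaker=(.63,-.06),tin=(.585,.07,.1),flask=(.53,-.015),pot=(.61,.006)).items():
    for c,o in measure(n,x0,.004,yaw=n=="tin").items(): print(n,c,o)
for n,z in(("board",.012),("plate",.016),("tray",.014)):
    R=arm.regions_of("top",n)
    if not R: print(n,"none"); continue
    r=R[0]; m=r["mask"].astype(np.uint8)
    ct=max(cv2.findContours(m,cv2.RETR_EXTERNAL,cv2.CHAIN_APPROX_NONE)[0],key=len)[:,0]
    W=np.array([at_z("top",p,z)[:2] for p in ct],np.float32)
    print(n,r["p"],cv2.minAreaRect(W),cv2.minEnclosingCircle(W))
im=cv2.imread("pics/top0.png"); cv2.imwrite("pics/crop0.png",cv2.resize(im[160:300,230:410],None,fx=4,fy=4)[:600])
E
```

```text
shaker top (array([ 0.6329, -0.065 ]), np.float64(0.08105022831050224))
shaker side (array([ 0.6351, -0.0609]), np.float64(0.05083347086978052))
shaker both (array([ 0.6339, -0.0649]), np.float64(0.07811333831145456))
tin top (array([0.5936, 0.0771, 0.2291]), np.float64(0.06726246472248354))
tin side (array([0.5981, 0.0792, 0.0968]), np.float64(0.16689075630252104))
tin both (array([0.5951, 0.0772, 0.1784]), np.float64(0.14489194675373485))
flask side (array([ 0.5368, -0.0121]), np.float64(0.062289292021191156))
pot top (array([0.6119, 0.0053]), np.float64(0.12494811124948113))
pot side (array([0.6152, 0.0067]), np.float64(0.5328576793090499))
board 0.65 ((0.4820491671562195, -0.29885217547416687), (0.1738058626651764, 0.2829686999320984), 81.70256805419922) ((0.4815160036087036, -0.29899680614471436), 0.16224217414855957)
plate 0.98 ((0.5397253632545471, 0.3023990988731384), (0.19539344310760498, 0.19744035601615906), 30.038415908813477) ((0.5390409231185913, 0.3023894429206848), 0.09973258525133133)
tray 0.35 ((0.6138723492622375, 0.006603596732020378), (0.05958891659975052, 0.05485925450921059), 0.7453816533088684) ((0.613886833190918, 0.005524715408682823), 0.030634058639407158)
```

View pics/crop0.png

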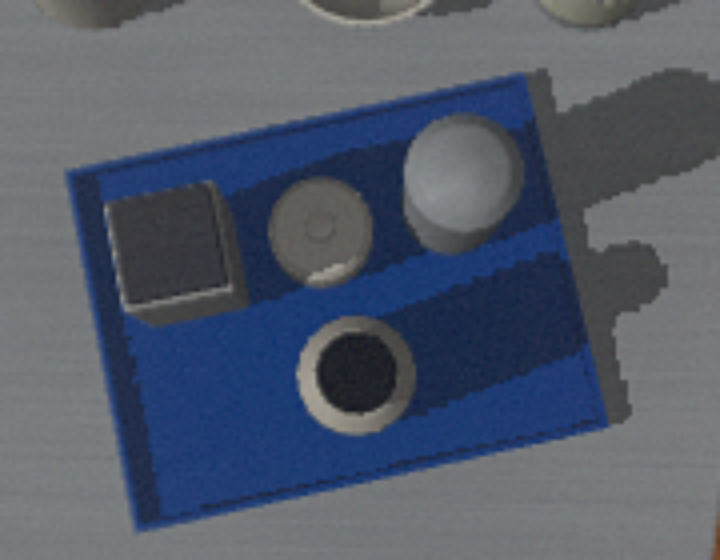

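```bash
cat >> h.py <<'E'
def go(x,y,z,yaw=None):
    s=arm.get_state(); R=np.array(s["orientation"]); p=np.array(s["position"])
    d=R.T@(np.array([x,y,z])-p)*1e3; cur=np.degrees(np.arctan2(R[1,0],R[0,0]))
    print("t",round(s["time"],1),"delta tool mm",np.round(d,1),"yaw",round(cur,2),"" if yaw is None else f"turn {cur-yaw:.2f}","w",round(s["width"],3),"F",np.round(s["ft_force"],1))
E
python3 - <<'E'
from h import *
np.set_printoptions(precision=4,suppress=True)
C=np.array([at_z("top",p,.014)[:2] for p in((247,203),(361.3,178.3),(381.8,266.3),(264.5,292.5))])
print(C.mean(0),[np.degrees(np.arctan2(*(C[a]-C[b])[::-1])) for a,b in((0,3),(1,2))],[np.degrees(np.arctan2(*(C[a]-C[b])[::-1]))-90 for a,b in((0,1),(3,2))])
for n,p,z in(("flaskcap",(319.2,253.2),.144),("flask body",(319.2,253.8),.110),("pot knob",(230+320/4,160+225/4),.058),("pot rim",(230+320.5/4,160+231/4),.046),("tinlid",(230+165/4,160+243/4),.124),("shaker",(230+463/4,160+174/4),.112)): print(n,at_z("top",p,z)[:2])
go(.537,-.014,.094+.155+.12,12.5)
E
```

```text
[ 0.5771 -0.0033] [np.float64(13.187496783963862), np.float64(12.692572546805222)] [np.float64(13.16124208535257), np.float64(13.132957224449711)]
flaskcap [ 0.5316 -0.0157]
flask body [ 0.5317 -0.0157]
pot knob [0.6109 0.0045]
pot rim [0.6093 0.0044]
tinlid [0.5929 0.0771]
shaker [ 0.6302 -0.0665]
t 2.2 delta tool mm [ 506.8 -546.9   35.7] yaw 17.86 turn 5.36 w 1.0 F [ 0.3  0.2 -0.1]
```

{"name": "drive_tool", "arguments": {"increments": "0 0 5 4.86 85; 20 -25 5 0 85; 23 -30 5 0 85; 23 -30 5 0 85; 23 -30 5 0 85; 23 -30 5 0 85; 23 -30 5 0 85; 23 -30 5 0 85; 23 -30 5 0 85; 23 -30 5 0 85", "force": 40}}

```text
time: 3.25
position: [0.3621, -0.3847, 0.3548]
orientation: [[0.974, 0.225, 0.001], [0.225, -0.974, -0.001], [0.001, 0.001, -1.0]]
ft_force: [1.2, -0.3, 0.4]
width: 0.992
grasp_force: 0.0
```

{"name": "drive_tool", "arguments": {"increments": "23 -30 0 0 85; 23 -30 0 0 85; 23 -30 0 0 85; 23 -30 0 0 85; 23 -30 0 0 85; 23 -30 0 0 85; 23 -30 0 0 85; 23 -30 0 0 85; 23 -30 0 0 85; 23 -20 0 0 85"}}

```text
time: 4.25
position: [0.5208, -0.0489, 0.3549]
orientation: [[0.974, 0.227, 0.0], [0.227, -0.974, 0.001], [0.0, -0.001, -1.0]]
ft_force: [0.6, -0.2, -0.4]
width: 0.992
grasp_force: 0.0
```

```bash
python3 -c "
from h import *
go(.534,-.014,.249,13)"
```

```text
t 4.2 delta tool mm [ 20.8 -30.9 106. ] yaw 13.15 turn 0.15 w 0.992 F [ 0.6 -0.2 -0.4]
```

{"name": "drive_tool", "arguments": {"increments": "21 -31 0 0 85; 0 0 15 0 85; 0 0 25 0 85; 0 0 25 0 85; 0 0 25 0 85; 0 0 14 0 85; 0 0 0 0 85"}}

```text
time: 4.95
position: [0.5334, -0.0167, 0.2492]
orientation: [[0.974, 0.225, -0.003], [0.225, -0.974, -0.0], [-0.003, -0.001, -1.0]]
ft_force: [-1.4, -0.2, 0.4]
width: 0.993
grasp_force: 0.0
```

Run:
```python
from h import *
go(.534,-.014,.249,13)
im=arm.camera("side"); im2=arm.camera("top")
cv2.imwrite("pics/g1.png",np.hstack([cv2.resize(im[120:280,200:400],(400,320)),cv2.resize(im2[140:300,220:420],(400,320))]))
```

```text
t 5.0 delta tool mm [ 1.2 -2.5  0.2] yaw 13.01 turn 0.01 w 0.993 F [-1.4 -0.2  0.4]
```

View pics/g1.png

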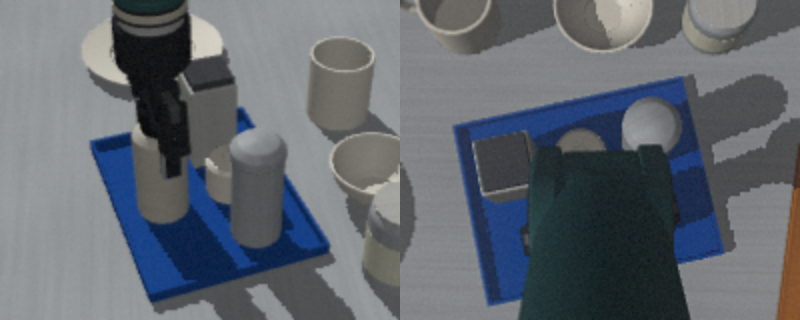

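{"name": "drive_tool", "arguments": {"increments": "1 -2 0 0 60; 0 0 0 0 50; 0 0 0 0 45; 0 0 0 0 45; 0 0 0 0 45; 0 0 0 0 45; 0 0 0 0 45; 0 0 0 0 45", "force": 45}}

```text
time: 5.85
position: [0.5349, -0.0142, 0.2521]
orientation: [[0.974, 0.226, 0.003], [0.226, -0.974, 0.0], [0.003, 0.0, -1.0]]
ft_force: [-1.0, 0.1, 5.6]
width: 0.661
grasp_force: 47.8
```

{"name": "drive_tool", "arguments": {"increments": "0 0 -10 0 45; 0 0 -20 0 45; 0 0 -20 0 45; 0 0 -10 0 45; -5 6 0 0 45; -12 15 0 0 45; -20 24 0 0 45; -24 29 0 0 45; -24 29 0 0 45; -24 29 0 0 45"}}

```text
time: 6.85
position: [0.4562, -0.1691, 0.3098]
orientation: [[0.974, 0.225, -0.002], [0.225, -0.974, 0.0], [-0.002, -0.001, -1.0]]
ft_force: [0.4, -0.1, -2.5]
width: 0.659
grasp_force: 49.1
```

{"name": "drive_tool", "arguments": {"increments": "-24 29 0 0 45; -24 29 0 0 45; -20 24 0 0 45; -12 15 0 0 45; -5 6 0 0 45; 0 0 0 0 45; 0 0 15 0 45; 0 0 15 0 45; 0 0 10 0 45; 0 0 0 0 45"}}

```text
time: 7.85
position: [0.3984, -0.2857, 0.2694]
orientation: [[0.974, 0.227, -0.003], [0.227, -0.974, 0.002], [-0.002, -0.003, -1.0]]
ft_force: [-0.2, 0.3, -3.2]
width: 0.658
grasp_force: 49.0
```

```bash
python3 -c "
from h import *
go(.398,-.287,.261,13)"
```

```text
t 7.8 delta tool mm [-0.7  1.2  8.4] yaw 13.14 turn 0.14 w 0.658 F [-0.2  0.3 -3.2]
```

{"name": "drive_tool", "arguments": {"increments": "0 0 5 0 45; 0 0 2 0 45; 0 0 1 0 45; 0 0 0 0 45"}}

```text
time: 8.25
position: [0.3983, -0.2872, 0.2629]
orientation: [[0.974, 0.225, 0.0], [0.225, -0.974, -0.0], [0.0, 0.0, -1.0]]
ft_force: [0.1, 0.9, -2.7]
width: 0.66
grasp_force: 49.0
```

{"name": "drive_tool", "arguments": {"increments": "0 0 1 0 45; 0 0 1 0 45; 0 0 1 0 45; 0 0 0 0 45"}}

```text
time: 8.65
position: [0.3982, -0.2872, 0.2601]
orientation: [[0.974, 0.225, 0.0], [0.225, -0.974, -0.0], [0.0, 0.0, -1.0]]
ft_force: [-0.4, 0.5, 2.2]
width: 0.664
grasp_force: 49.6
```

{"name": "drive_tool", "arguments": {"increments": "0 0 0 0 60; 0 0 0 0 75; 0 0 0 0 85; 0 0 0 0 85; 0 0 -10 0 85; 0 0 -25 0 85; 0 0 -30 0 85; 0 0 -30 0 85; 9 -5 -5 0 85; 20 -12 0 0 85"}}

```text
time: 9.65
position: [0.422, -0.2652, 0.3614]
orientation: [[0.975, 0.221, 0.002], [0.221, -0.975, -0.002], [0.002, 0.003, -1.0]]
ft_force: [0.5, 1.0, 0.3]
width: 0.994
grasp_force: 0.0
```

{"name": "drive_tool", "arguments": {"increments": "33 -20 0 0 85; 33 -20 0 0 85; 33 -20 0 0 85; 33 -20 0 0 85; 33 -20 0 0 85; 33 -20 0 0 85; 33 -18 0 0 85; 15 -8 0 0 85; 3 -1 0 0 85; 0 0 0 0 85"}}

```text
time: 10.65
position: [0.6316, -0.0654, 0.3592]
orientation: [[0.974, 0.225, -0.002], [0.225, -0.974, -0.001], [-0.002, 0.0, -1.0]]
ft_force: [-0.7, 0.2, 0.3]
width: 0.994
grasp_force: 0.0
```

Run:
```python
from h import *
np.set_printoptions(precision=4,suppress=True)
go(.632,-.0645,.250,13)
print(measure("flask",(.398,-.287),.012))
cv2.imwrite("pics/s1.png",np.hstack([cv2.resize(arm.camera(c),(400,250)) for c in("top","side")]))
```

```text
t 10.7 delta tool mm [  0.9  -0.8 109.2] yaw 12.99 turn -0.01 w 0.994 F [-0.7  0.2  0.3]
{'top': (array([ 0.3982, -0.2866]), np.float64(0.9733646690168429)), 'side': (array([ 0.3982, -0.2863]), np.float64(0.03966059681571166))}
```

View pics/s1.png

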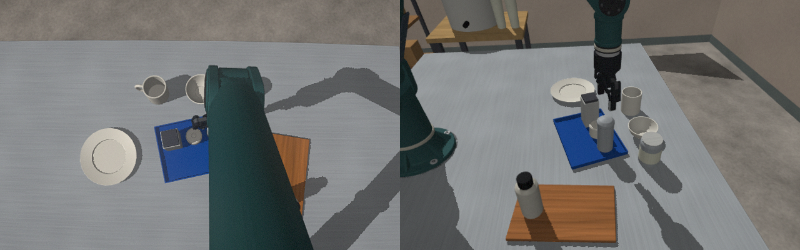

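{"name": "drive_tool", "arguments": {"increments": "3 -2 15 0 85; 0 0 25 0 85; 0 0 30 0 85; 0 0 25 0 85; 0 0 13 0 85; 0 0 0 0 85; 0 0 0 0 60; 0 0 0 0 50; 0 0 0 0 40; 0 0 0 0 40"}}

```text
time: 11.95
position: [0.6354, -0.0623, 0.2533]
orientation: [[0.974, 0.225, 0.003], [0.225, -0.974, -0.0], [0.003, 0.001, -1.0]]
ft_force: [-1.3, 0.0, 4.8]
width: 0.669
grasp_force: 47.9
```

{"name": "drive_tool", "arguments": {"increments": "0 0 0 0 40; 0 0 0 0 40; 0 0 0 0 40; 0 0 0 0 40"}}

```text
time: 12.35
position: [0.6355, -0.0623, 0.2532]
orientation: [[0.974, 0.225, 0.003], [0.225, -0.974, -0.0], [0.003, 0.001, -1.0]]
ft_force: [-0.0, -0.9, 6.4]
width: 0.673
grasp_force: 48.0
```

{"name": "drive_tool", "arguments": {"increments": "0 0 -10 0 40; 0 0 -20 0 40; 0 0 -20 0 40; 0 0 -10 0 40; -3 6 0 0 40; -8 15 0 0 40; -13 24 0 0 40; -16 29 0 0 40; -16 29 0 0 40; -16 29 0 0 40"}}

```text
time: 13.35
position: [0.5923, -0.2098, 0.3102]
orientation: [[0.975, 0.224, -0.003], [0.224, -0.975, -0.0], [-0.003, -0.001, -1.0]]
ft_force: [-0.5, -0.0, -2.2]
width: 0.666
grasp_force: 48.5
```

{"name": "drive_tool", "arguments": {"increments": "-16 29 0 0 40; -16 27 0 0 40; -12 20 0 0 40; -6 13 0 0 40; -2 6 0 0 40; 0 0 0 0 40; 0 0 15 0 40; 0 0 15 0 40; 0 0 12 0 40; 0 0 4 0 40"}}

```text
time: 14.35
position: [0.5645, -0.3098, 0.263]
orientation: [[0.974, 0.227, -0.004], [0.227, -0.974, 0.002], [-0.003, -0.003, -1.0]]
ft_force: [-0.5, 0.8, -2.3]
width: 0.67
grasp_force: 48.5
```

{"name": "drive_tool", "arguments": {"increments": "0 0 2 0 40; 0 0 1 0 40; 0 0 0 0 40"}}

```text
time: 14.65
position: [0.5652, -0.3113, 0.263]
orientation: [[0.974, 0.225, 0.001], [0.225, -0.974, -0.0], [0.001, 0.0, -1.0]]
ft_force: [-0.6, -0.9, -2.3]
width: 0.673
grasp_force: 48.5
```

{"name": "drive_tool", "arguments": {"increments": "0 0 1 0 40; 0 0 1 0 40; 0 0 0 0 40; 0 0 0 0 40"}}

```text
time: 15.05
position: [0.5652, -0.3114, 0.2613]
orientation: [[0.974, 0.225, 0.001], [0.225, -0.974, -0.001], [0.001, 0.001, -1.0]]
ft_force: [0.2, -0.4, 0.8]
width: 0.672
grasp_force: 48.6
```

{"name": "drive_tool", "arguments": {"increments": "0 0 0 0 60; 0 0 0 0 75; 0 0 0 0 85; 0 0 0 0 85; 0 0 -10 0 85; 0 0 -25 0 85; 0 0 -30 0 85; 0 0 -30 0 85; 4 -11 -5 0 85; 8 -24 0 0 85"}}

```text
time: 16.05
position: [0.5686, -0.2766, 0.363]
orientation: [[0.975, 0.221, 0.004], [0.221, -0.975, -0.003], [0.003, 0.004, -1.0]]
ft_force: [-0.3, 0.7, -0.3]
width: 0.997
grasp_force: 0.0
```

{"name": "drive_tool", "arguments": {"increments": "12 -40 0 0 85; 12 -40 0 0 85; 12 -40 0 0 85; 12 -40 0 0 85; 12 -40 0 0 85; 12 -40 0 0 85; 12 -40 0 0 85; 12 -35 0 0 85; 7 -20 0 0 85; 0 0 0 0 85"}}

```text
time: 17.05
position: [0.5933, 0.0807, 0.3607]
orientation: [[0.973, 0.233, 0.0], [0.233, -0.972, 0.003], [0.001, -0.003, -1.0]]
ft_force: [0.2, 0.5, 0.4]
width: 0.998
grasp_force: 0.0
```

Run:
```python
from h import *
np.set_printoptions(precision=4,suppress=True)
go(.595,.077,.249,13)
print(measure("shaker",(.565,-.311),.012,cams=("side",)))
print(measure("tin",(.595,.077,.22),.004,cams=("side",),yaw=True), measure("pot",(.611,.005),.004,cams=("side",)))
cv2.imwrite("pics/s2.png",arm.camera("side")[100:400,150:450])
```

```text
t 17.1 delta tool mm [  0.7   4.3 111.7] yaw 13.47 turn 0.47 w 0.998 F [0.2 0.5 0.4]
{'side': (array([ 0.5634, -0.312 ]), np.float64(0.04465998720955022))}
{'side': (array([0.5978, 0.0839, 0.1724]), np.float64(0.14759481201773106))} {'side': (array([0.6152, 0.0063]), np.float64(0.0610346110904354))}
```

View pics/s2.png

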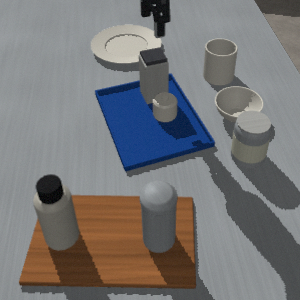

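{"name": "drive_tool", "arguments": {"increments": "2 3 15 0 85; 0 0 25 0 85; 0 0 30 0 85; 0 0 28 0 85; 0 0 13 0 85; 0 0 0 0 85; 0 0 0 0 60; 0 0 0 0 50; 0 0 0 0 40; 0 0 0 0 40"}}

```text
time: 18.4
position: [0.597, 0.0734, 0.2512]
orientation: [[0.974, 0.225, 0.003], [0.225, -0.974, 0.001], [0.003, -0.001, -1.0]]
ft_force: [-1.9, 1.1, 5.3]
width: 0.653
grasp_force: 48.1
```

{"name": "drive_tool", "arguments": {"increments": "0 0 0 0 40; 0 0 0 0 40; 0 0 0 0 40; 0 0 0 0 40"}}

```text
time: 18.8
position: [0.597, 0.0734, 0.2512]
orientation: [[0.974, 0.225, 0.003], [0.225, -0.974, 0.001], [0.003, -0.0, -1.0]]
ft_force: [-0.8, 1.4, 6.7]
width: 0.658
grasp_force: 48.1
```

{"name": "drive_tool", "arguments": {"increments": "0 0 -10 0 40; 0 0 -25 0 40; 0 0 -28 0 40; 0 0 -12 0 40; -4 7 0 0 40; -10 17 0 0 40; -17 29 0 0 40; -19 33 0 0 40; -19 33 0 0 40; -19 33 0 0 40"}}

```text
time: 19.8
position: [0.543, -0.0972, 0.3231]
orientation: [[0.974, 0.225, -0.004], [0.225, -0.974, -0.0], [-0.004, -0.0, -1.0]]
ft_force: [0.3, -0.3, -4.6]
width: 0.65
grasp_force: 48.7
```

{"name": "drive_tool", "arguments": {"increments": "-19 33 0 0 40; -19 33 0 0 40; -19 33 0 0 40; -19 33 0 0 40; -17 29 0 0 40; -10 16 0 0 40; -4 7 0 0 40; 0 0 0 0 40; 0 0 10 0 40; 0 0 15 0 40"}}

```text
time: 20.8
position: [0.483, -0.2968, 0.2994]
orientation: [[0.974, 0.228, 0.002], [0.228, -0.974, 0.0], [0.002, -0.0, -1.0]]
ft_force: [-0.3, 0.9, -3.3]
width: 0.656
grasp_force: 48.8
```

```bash
python3 -c "
from h import *
go(.482,-.299,.259,13)"
```

```text
t 20.8 delta tool mm [-1.6  1.9 40.4] yaw 13.18 turn 0.18 w 0.656 F [-0.3  0.9 -3.3]
```

{"name": "drive_tool", "arguments": {"increments": "-1 0 15 0 40; 0 0 12 0 40; 0 0 6 0 40; 0 0 2 0 40; 0 0 1 0 40; 0 0 0 0 40; 0 0 0 0 40"}}

```text
time: 21.5
position: [0.4812, -0.299, 0.2642]
orientation: [[0.974, 0.225, 0.001], [0.225, -0.974, -0.001], [0.001, 0.001, -1.0]]
ft_force: [-0.3, -0.2, -4.1]
width: 0.653
grasp_force: 48.7
```

{"name": "drive_tool", "arguments": {"increments": "0 0 2 0 40; 0 0 1 0 40; 0 0 1 0 40; 0 0 0 0 40; 0 0 0 0 40"}}

```text
time: 22.0
position: [0.481, -0.2988, 0.2597]
orientation: [[0.974, 0.225, -0.0], [0.225, -0.974, 0.0], [-0.0, -0.0, -1.0]]
ft_force: [-0.1, -0.1, -3.0]
width: 0.654
grasp_force: 48.7
```

{"name": "drive_tool", "arguments": {"increments": "0 0 1 0 40; 0 0 1 0 40; 0 0 0 0 40; 0 0 0 0 40"}}

```text
time: 22.4
position: [0.4812, -0.2987, 0.2592]
orientation: [[0.974, 0.225, 0.001], [0.225, -0.974, -0.0], [0.0, 0.0, -1.0]]
ft_force: [-1.3, 2.3, 7.2]
width: 0.653
grasp_force: 49.1
```

{"name": "drive_tool", "arguments": {"increments": "0 0 0 0 60; 0 0 0 0 75; 0 0 0 0 85; 0 0 0 0 85; 0 0 -10 0 85; 0 0 -25 0 85; 0 0 -30 0 85; 0 0 -30 0 85; 6 -8 -5 0 85; 15 -20 0 0 85"}}

```text
time: 23.4
position: [0.4947, -0.2688, 0.3596]
orientation: [[0.975, 0.22, 0.003], [0.22, -0.975, -0.003], [0.002, 0.004, -1.0]]
ft_force: [-0.3, 1.1, -0.0]
width: 0.995
grasp_force: 0.0
```

{"name": "drive_tool", "arguments": {"increments": "24 -33 0 0 85; 24 -33 0 0 85; 24 -33 0 0 85; 24 -33 0 0 85; 24 -33 0 0 85; 24 -32 0 0 85; 20 -26 0 0 85; 12 -15 0 0 85; 0 0 0 0 85; 0 0 0 0 85"}}

```text
time: 24.4
position: [0.6126, 0.0038, 0.3573]
orientation: [[0.974, 0.225, -0.002], [0.225, -0.974, -0.001], [-0.002, 0.001, -1.0]]
ft_force: [0.1, -0.7, 1.1]
width: 0.995
grasp_force: 0.0
```

Run:
```python
from h import *
np.set_printoptions(precision=4,suppress=True)
go(.6135,.0055,.187,13)
for n,x in dict(tin=(.482,-.299,.22),shaker=(.5634,-.312),flask=(.398,-.287)).items(): print(n,measure(n,x,.012,cams=("side",),yaw=n=="tin"))
cv2.imwrite("pics/s3.png",arm.camera("side")[100:400,150:450])
```

```text
t 24.4 delta tool mm [  1.6  -1.6 170.3] yaw 12.98 turn -0.02 w 0.995 F [ 0.1 -0.7  1.1]
tin {'side': (array([ 0.4809, -0.2956,  0.1682]), np.float64(0.0425288452369601))}
shaker {'side': (array([ 0.5634, -0.3123]), np.float64(0.03568015291494109))}
flask {'side': (array([ 0.3985, -0.2864]), np.float64(0.032524179783804286))}
```

View pics/s3.png

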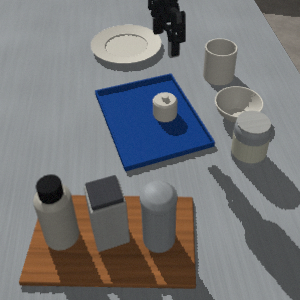

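{"name": "drive_tool", "arguments": {"increments": "1 -1 15 0 85; 0 0 30 0 85; 0 0 35 0 85; 0 0 35 0 85; 0 0 30 0 85; 0 0 15 0 85; 0 0 10 0 85; 0 0 0 0 85; 0 0 0 0 60; 0 0 0 0 50"}}

```text
time: 25.75
position: [0.6145, 0.0059, 0.1891]
orientation: [[0.974, 0.225, 0.003], [0.225, -0.974, 0.0], [0.003, 0.0, -1.0]]
ft_force: [-0.1, 0.2, 0.1]
width: 0.686
grasp_force: 0.0
```

{"name": "drive_tool", "arguments": {"increments": "0 0 0 0 40; 0 0 0 0 40; 0 0 0 0 40; 0 0 0 0 40; 0 0 0 0 40; 0 0 0 0 40", "force": 35}}

```text
time: 26.35
position: [0.6146, 0.0059, 0.1894]
orientation: [[0.974, 0.225, 0.003], [0.225, -0.974, 0.0], [0.003, 0.001, -1.0]]
ft_force: [-0.5, 0.3, 6.2]
width: 0.644
grasp_force: 37.3
```

{"name": "drive_tool", "arguments": {"increments": "0 0 -10 0 40; 0 0 -25 0 40; 0 0 -25 0 40; 0 0 -10 0 40; 0 -7 0 0 40; 0 -17 0 0 40; -1 -30 0 0 40; -1 -34 0 0 40; -1 -34 0 0 40; -1 -34 0 0 40"}}

```text
time: 27.35
position: [0.5729, 0.1599, 0.2561]
orientation: [[0.974, 0.227, -0.003], [0.227, -0.974, -0.0], [-0.003, -0.001, -1.0]]
ft_force: [1.5, -0.6, -1.8]
width: 0.642
grasp_force: 37.5
```

{"name": "drive_tool", "arguments": {"increments": "-1 -34 0 0 40; -1 -34 0 0 40; 0 -34 0 0 40; 0 -27 0 0 40; 0 -15 0 0 40; 0 -5 0 0 40; 0 0 0 0 40"}}

```text
time: 28.05
position: [0.5387, 0.302, 0.257]
orientation: [[0.974, 0.226, -0.001], [0.226, -0.974, -0.001], [-0.001, 0.001, -1.0]]
ft_force: [0.0, -0.1, -1.7]
width: 0.638
grasp_force: 37.5
```

Run:
```python
from h import *
np.set_printoptions(precision=4,suppress=True)
ims={c:arm.camera(c) for c in("top","side")}
for c in ims:
    for r in arm.regions_of(c,"plate")[:1]:
        ct=max(cv2.findContours(r["mask"].astype(np.uint8),cv2.RETR_EXTERNAL,cv2.CHAIN_APPROX_NONE)[0],key=len)[:,0]
        W=np.array([at_z(c,p,.016)[:2] for p in ct],np.float32); print(c,r["p"],cv2.minEnclosingCircle(W),cv2.fitEllipse(W))
go(.541,.302,.191,13)
```

```text
top 0.61 ((0.5398009419441223, 0.3020046055316925), 0.10090634971857071) ((0.538112461566925, 0.2949049472808838), (0.1826852560043335, 0.19499315321445465), 93.36200714111328)
side 0.61 ((0.5442506670951843, 0.30400243401527405), 0.10108998417854309) ((0.5442143082618713, 0.2993905246257782), (0.18271522223949432, 0.20351916551589966), 90.0979995727539)
t 28.2 delta tool mm [ 1.5 -2.2 66.5] yaw 12.83 turn -0.17 w 0.644 F [ 0.7 -0.7 -0.6]
```

{"name": "drive_tool", "arguments": {"increments": "3 -3 15 0 40; 0 0 20 0 40; 0 0 15 0 40; 0 0 8 0 40; 0 0 3 0 40; 0 0 1 0 40; 0 0 0 0 40; 0 0 0 0 40"}}

```text
time: 29.05
position: [0.5419, 0.3055, 0.1963]
orientation: [[0.974, 0.225, 0.001], [0.225, -0.974, 0.001], [0.001, -0.0, -1.0]]
ft_force: [-0.6, -0.9, -2.0]
width: 0.639
grasp_force: 37.5
```

{"name": "drive_tool", "arguments": {"increments": "0 2 2 0 40; 0 0 1 0 40; 0 0 1 0 40; 0 0 0 0 40; 0 0 0 0 40"}}

```text
time: 29.55
position: [0.542, 0.3034, 0.1917]
orientation: [[0.974, 0.225, -0.0], [0.225, -0.974, 0.0], [-0.0, -0.0, -1.0]]
ft_force: [-0.2, -0.5, -0.9]
width: 0.639
grasp_force: 37.5
```

{"name": "drive_tool", "arguments": {"increments": "0 0 1 0 40; 0 0 0 0 40; 0 0 1 0 40; 0 0 0 0 40"}}

```text
time: 29.95
position: [0.542, 0.3034, 0.1904]
orientation: [[0.974, 0.225, -0.0], [0.225, -0.974, -0.0], [-0.0, 0.0, -1.0]]
ft_force: [-0.9, -1.2, 4.7]
width: 0.647
grasp_force: 38.0
```

{"name": "drive_tool", "arguments": {"increments": "0 0 0 0 60; 0 0 0 0 72; 0 0 0 0 75; 0 0 0 0 75; 0 0 -10 0 75; 0 0 -30 0 75; 0 0 -40 0 80; 0 0 -40 0 85; -5 15 -40 0 85; -10 30 -10 0 85"}}

```text
time: 30.95
position: [0.5387, 0.2594, 0.3654]
orientation: [[0.973, 0.23, 0.009], [0.23, -0.973, 0.007], [0.011, -0.005, -1.0]]
ft_force: [0.9, -0.2, -0.1]
width: 0.997
grasp_force: 0.0
```

{"name": "drive_tool", "arguments": {"increments": "-14 41 0 0 85; -14 41 0 0 85; -14 41 0 0 85; -14 41 0 0 85; -14 41 0 0 85; -14 41 0 0 85; -14 41 0 0 85; -14 41 0 0 85; -14 41 0 0 85; -14 41 0 0 85"}}

```text
time: 31.95
position: [0.4929, -0.1765, 0.3605]
orientation: [[0.974, 0.225, 0.001], [0.225, -0.974, -0.0], [0.001, 0.0, -1.0]]
ft_force: [1.1, -0.3, -1.1]
width: 0.996
grasp_force: 0.0
```

{"name": "drive_tool", "arguments": {"increments": "-14 41 0 0 85; -14 41 0 0 85; -8 24 0 0 85; -4 12 0 0 85; 0 0 0 0 85; 0 0 0 0 85"}}

```text
time: 32.55
position: [0.4813, -0.2972, 0.3598]
orientation: [[0.974, 0.227, -0.0], [0.227, -0.974, 0.001], [0.0, -0.001, -1.0]]
ft_force: [0.1, 0.6, -0.5]
width: 0.994
grasp_force: 0.0
```

Run:
```python
from h import *
np.set_printoptions(precision=4,suppress=True)
go(.481,-.297,.259,13)
print(measure("pot",(.542,.303),.005))
```

```text
t 32.5 delta tool mm [ -0.3  -0.2 100.8] yaw 13.1 turn 0.10 w 0.994 F [ 0.1  0.6 -0.5]
{'top': (array([0.539 , 0.3022]), np.float64(0.10290598290598285)), 'side': (array([0.543 , 0.3057]), np.float64(0.07774049217002232)), 'both': (array([0.5412, 0.3034]), np.float64(0.12379822292702425))}
```

{"name": "drive_tool", "arguments": {"increments": "0 0 15 0 85; 0 0 25 0 85; 0 0 30 0 85; 0 0 20 0 85; 0 0 10 0 85; 0 0 0 0 85; 0 0 0 0 60; 0 0 0 0 50; 0 0 0 0 40; 0 0 0 0 40", "force": 45}}

```text
time: 33.75
position: [0.4814, -0.2984, 0.261]
orientation: [[0.974, 0.226, 0.001], [0.226, -0.974, -0.0], [0.001, 0.0, -1.0]]
ft_force: [-0.5, 2.2, 5.6]
width: 0.654
grasp_force: 47.5
```

{"name": "drive_tool", "arguments": {"increments": "0 0 0 0 40; 0 0 0 0 40; 0 0 0 0 40; 0 0 0 0 40"}}

```text
time: 34.15
position: [0.4814, -0.2985, 0.261]
orientation: [[0.974, 0.225, 0.001], [0.225, -0.974, -0.0], [0.001, 0.0, -1.0]]
ft_force: [-1.0, 2.2, 6.0]
width: 0.65
grasp_force: 47.5
```

{"name": "drive_tool", "arguments": {"increments": "0 0 -10 0 40; 0 0 -25 0 40; 0 0 -25 0 40; 0 0 -10 0 40; 4 -7 0 0 40; 10 -17 0 0 40; 17 -29 0 0 40; 19 -33 0 0 40; 19 -33 0 0 40; 19 -33 0 0 40"}}

```text
time: 35.15
position: [0.5322, -0.1288, 0.3283]
orientation: [[0.974, 0.225, -0.003], [0.225, -0.974, 0.001], [-0.002, -0.001, -1.0]]
ft_force: [0.7, 0.1, -3.3]
width: 0.652
grasp_force: 49.1
```

{"name": "drive_tool", "arguments": {"increments": "19 -33 0 0 40; 19 -33 0 0 40; 19 -33 0 0 40; 19 -33 0 0 40; 17 -29 0 0 40; 10 -17 0 0 40; 4 -7 0 0 40; 0 0 0 0 40; 0 0 10 0 40; 0 0 15 0 40"}}

```text
time: 36.15
position: [0.595, 0.0713, 0.3042]
orientation: [[0.975, 0.222, 0.001], [0.222, -0.975, -0.001], [0.001, 0.001, -1.0]]
ft_force: [0.9, 0.2, -2.7]
width: 0.647
grasp_force: 49.2
```

```bash
python3 -c "
from h import *
go(.5965,.076,.253,13)"
```

```text
t 36.1 delta tool mm [ 2.5 -4.3 51.2] yaw 12.84 turn -0.16 w 0.647 F [ 0.9  0.2 -2.7]
```

{"name": "drive_tool", "arguments": {"increments": "0 0 15 0 40; 0 0 15 0 40; 0 0 8 0 40; 0 0 0 0 40; 0 0 0 0 40"}}

```text
time: 36.65
position: [0.5953, 0.0734, 0.2664]
orientation: [[0.974, 0.225, -0.0], [0.225, -0.974, -0.0], [-0.0, -0.0, -1.0]]
ft_force: [0.4, -0.1, -3.1]
width: 0.649
grasp_force: 49.1
```

```bash
python3 -c "
from h import *
go(.5965,.076,.253,13)
print(measure('tin',(.596,.078,.22),.016,cams=('side','top'),yaw=True))"
```

```text
t 36.6 delta tool mm [ 1.8 -2.3 13.4] yaw 13.0 turn -0.00 w 0.649 F [ 0.4 -0.1 -3.1]
{'side': (array([0.59508322, 0.08134785, 0.13989702]), np.float64(0.31024342427707896)), 'top': (array([0.56543562, 0.03636148, 0.98814484]), np.float64(0.8898893748392076))}
```

{"name": "drive_tool", "arguments": {"increments": "1 -3 6 0 40; 0 0 4 0 40; 0 0 2 0 40; 0 0 0 0 40; 0 0 0 0 40"}}

```text
time: 37.35
position: [0.5954, 0.0765, 0.2545]
orientation: [[0.974, 0.225, -0.0], [0.225, -0.974, -0.0], [-0.0, 0.0, -1.0]]
ft_force: [0.3, -0.4, -4.0]
width: 0.65
grasp_force: 49.1
```

{"name": "drive_tool", "arguments": {"increments": "0 0 1 0 40; 0 0 1 0 40; 0 0 1 0 40; 0 0 0 0 40; 0 0 0 0 40"}}

```text
time: 37.85
position: [0.5958, 0.0766, 0.253]
orientation: [[0.974, 0.225, 0.001], [0.225, -0.974, 0.0], [0.001, 0.0, -1.0]]
ft_force: [-2.3, -0.3, 5.4]
width: 0.651
grasp_force: 49.2
```

{"name": "drive_tool", "arguments": {"increments": "0 0 0 0 60; 0 0 0 0 75; 0 0 0 0 85; 0 0 0 0 85; 0 0 -10 0 85; 0 0 -25 0 85; 0 0 -30 0 85; 0 0 -30 0 85; -4 11 -10 0 85; -8 24 0 0 85"}}

```text
time: 38.85
position: [0.5924, 0.0415, 0.3592]
orientation: [[0.973, 0.229, 0.005], [0.229, -0.973, 0.002], [0.005, -0.001, -1.0]]
ft_force: [-0.0, -0.4, -0.9]
width: 0.993
grasp_force: 0.0
```

{"name": "drive_tool", "arguments": {"increments": "-12 40 0 0 85; -12 40 0 0 85; -12 40 0 0 85; -12 40 0 0 85; -12 40 0 0 85; -12 40 0 0 85; -12 40 0 0 85; -12 33 0 0 85; -7 17 0 0 85; -4 6 0 0 85"}}

```text
time: 39.85
position: [0.5616, -0.3143, 0.3564]
orientation: [[0.975, 0.221, -0.001], [0.221, -0.975, -0.001], [-0.001, 0.0, -1.0]]
ft_force: [-0.4, 0.2, -0.2]
width: 0.995
grasp_force: 0.0
```

{"name": "drive_tool", "arguments": {"increments": "0 0 0 0 85; 0 0 10 0 85"}}

```text
time: 40.05
position: [0.5641, -0.3097, 0.3475]
orientation: [[0.974, 0.228, 0.003], [0.228, -0.974, 0.001], [0.003, 0.0, -1.0]]
ft_force: [0.3, 0.4, -0.1]
width: 0.993
grasp_force: 0.0
```

Run:
```python
from h import *
np.set_printoptions(precision=4,suppress=True)
go(.564,-.312,.261,13)
print(measure("tin",(.596,.078,.22),.004,yaw=True))
```

```text
t 40.0 delta tool mm [-0.9  2.2 86.5] yaw 13.16 turn 0.16 w 0.993 F [ 0.3  0.4 -0.1]
{'top': (array([0.592 , 0.0789, 0.2274]), np.float64(0.05141388174807193))}
```

{"name": "drive_tool", "arguments": {"increments": "0 0 20 0 85; 0 0 30 0 85; 0 0 25 0 85; 0 0 10 0 85; 0 0 0 0 85; 0 0 0 0 60; 0 0 0 0 50; 0 0 0 0 40; 0 0 0 0 40"}}

```text
time: 41.15
position: [0.5638, -0.3121, 0.2635]
orientation: [[0.974, 0.225, 0.003], [0.225, -0.974, -0.001], [0.003, 0.002, -1.0]]
ft_force: [-0.8, -0.5, 6.1]
width: 0.67
grasp_force: 47.5
```

{"name": "drive_tool", "arguments": {"increments": "0 0 0 0 40; 0 0 0 0 40; 0 0 0 0 40; 0 0 0 0 40"}}

```text
time: 41.55
position: [0.5638, -0.3121, 0.2635]
orientation: [[0.974, 0.225, 0.003], [0.225, -0.974, -0.001], [0.003, 0.002, -1.0]]
ft_force: [-0.1, 0.2, 6.1]
width: 0.669
grasp_force: 47.5
```

{"name": "drive_tool", "arguments": {"increments": "0 0 -10 0 40; 0 0 -20 0 40; 0 0 -20 0 40; 0 0 -10 0 40; 3 -6 0 0 40; 8 -15 0 0 40; 13 -24 0 0 40; 16 -29 0 0 40; 16 -29 0 0 40; 16 -29 0 0 40"}}

```text
time: 42.55
position: [0.6033, -0.1634, 0.3202]
orientation: [[0.974, 0.227, -0.003], [0.227, -0.974, 0.002], [-0.002, -0.002, -1.0]]
ft_force: [1.4, 0.4, -2.4]
width: 0.667
grasp_force: 48.5
```

{"name": "drive_tool", "arguments": {"increments": "16 -29 0 0 40; 16 -27 0 0 40; 12 -20 0 0 40; 6 -13 0 0 40; 2 -6 0 0 40; 0 0 0 0 40; 0 0 15 0 40; 0 0 20 0 40; 0 0 10 0 40; 0 0 0 0 40"}}

```text
time: 43.55
position: [0.6314, -0.064, 0.2743]
orientation: [[0.975, 0.223, -0.005], [0.223, -0.975, -0.001], [-0.005, -0.001, -1.0]]
ft_force: [-0.6, -0.4, -1.3]
width: 0.672
grasp_force: 48.5
```

{"name": "drive_tool", "arguments": {"increments": "0 0 0 0 40; 0 0 0 0 40"}}

```text
time: 43.75
position: [0.6331, -0.0631, 0.2773]
orientation: [[0.974, 0.224, 0.001], [0.224, -0.974, -0.0], [0.001, 0.001, -1.0]]
ft_force: [0.6, 0.3, -2.0]
width: 0.67
grasp_force: 48.5
```

```bash
python3 -c "
from h import *
go(.634,-.063,.2555,13)"
```

```text
t 43.8 delta tool mm [ 0.9  0.1 21.8] yaw 12.97 turn -0.03 w 0.67 F [ 0.6  0.3 -2. ]
```

{"name": "drive_tool", "arguments": {"increments": "1 0 10 0 40; 0 0 6 0 40; 0 0 3 0 40; 0 0 1 0 40; 0 0 1 0 40; 0 0 0 0 40; 0 0 0 0 40"}}

```text
time: 44.45
position: [0.6338, -0.0624, 0.2558]
orientation: [[0.974, 0.225, 0.0], [0.225, -0.974, -0.0], [0.0, 0.0, -1.0]]
ft_force: [0.6, -0.7, -1.4]
width: 0.672
grasp_force: 48.5
```

{"name": "drive_tool", "arguments": {"increments": "0 0 1 0 40; 0 0 1 0 40; 0 0 0 0 40; 0 0 0 0 40"}}

```text
time: 44.85
position: [0.6344, -0.0624, 0.2555]
orientation: [[0.974, 0.225, 0.002], [0.225, -0.974, 0.0], [0.002, 0.0, -1.0]]
ft_force: [-1.0, 0.4, 7.1]
width: 0.666
grasp_force: 49.0
```

{"name": "drive_tool", "arguments": {"increments": "0 0 0 0 60; 0 0 0 0 75; 0 0 0 0 85; 0 0 0 0 85; 0 0 -10 0 85; 0 0 -25 0 85; 0 0 -30 0 85; 0 0 -30 0 85; -9 5 -10 0 85; -20 12 0 0 85"}}

```text
time: 45.85
position: [0.6106, -0.0842, 0.3612]
orientation: [[0.974, 0.228, 0.006], [0.228, -0.974, 0.001], [0.006, 0.001, -1.0]]
ft_force: [-0.1, -1.2, -1.4]
width: 0.997
grasp_force: 0.0
```

{"name": "drive_tool", "arguments": {"increments": "-33 20 0 0 85; -33 20 0 0 85; -33 20 0 0 85; -33 20 0 0 85; -33 20 0 0 85; -33 20 0 0 85; -33 18 0 0 85; -16 8 0 0 85; -4 2 0 0 85; 0 0 0 0 85"}}

```text
time: 46.85
position: [0.3974, -0.2864, 0.3586]
orientation: [[0.975, 0.223, -0.0], [0.223, -0.975, 0.0], [-0.0, -0.0, -1.0]]
ft_force: [0.3, -0.6, 0.2]
width: 0.995
grasp_force: 0.0
```

{"name": "drive_tool", "arguments": {"increments": "0 0 0 0 85; 0 0 5 0 85"}}

```text
time: 47.05
position: [0.3995, -0.2853, 0.354]
orientation: [[0.974, 0.228, 0.002], [0.228, -0.974, -0.0], [0.002, 0.001, -1.0]]
ft_force: [1.2, 0.2, -0.4]
width: 0.994
grasp_force: 0.0
```

Run:
```python
from h import *
np.set_printoptions(precision=4,suppress=True)
go(.3985,-.2867,.260,13)
print(measure("shaker",(.634,-.063),.004))
```

```text
t 47.0 delta tool mm [-1.5  1.1 94. ] yaw 13.17 turn 0.17 w 0.994 F [ 1.2  0.2 -0.4]
{'top': (array([ 0.631 , -0.0652]), np.float64(0.033152329236924793))}
```

Shaker is back within about 2 mm of its first measurement. Now the flask.

{"name": "drive_tool", "arguments": {"increments": "-1 1 20 0 85; 0 0 30 0 85; 0 0 30 0 85; 0 0 14 0 85; 0 0 0 0 85; 0 0 0 0 60; 0 0 0 0 50; 0 0 0 0 45; 0 0 0 0 45"}}

```text
time: 48.15
position: [0.3977, -0.2875, 0.2609]
orientation: [[0.974, 0.225, 0.002], [0.225, -0.974, -0.001], [0.002, 0.002, -1.0]]
ft_force: [-0.2, 1.8, 6.1]
width: 0.662
grasp_force: 48.7
```

{"name": "drive_tool", "arguments": {"increments": "0 0 0 0 45; 0 0 0 0 45; 0 0 0 0 45; 0 0 0 0 45"}}

```text
time: 48.55
position: [0.3977, -0.2875, 0.2609]
orientation: [[0.974, 0.225, 0.002], [0.225, -0.974, -0.001], [0.002, 0.001, -1.0]]
ft_force: [-1.3, 1.0, 6.4]
width: 0.657
grasp_force: 48.8
```

{"name": "drive_tool", "arguments": {"increments": "0 0 -10 0 45; 0 0 -20 0 45; 0 0 -20 0 45; 0 0 -10 0 45; 5 -6 0 0 45; 12 -15 0 0 45; 20 -24 0 0 45; 24 -29 0 0 45; 24 -29 0 0 45; 24 -29 0 0 45"}}

```text
time: 49.55
position: [0.4739, -0.1322, 0.3188]
orientation: [[0.974, 0.225, -0.002], [0.225, -0.974, 0.001], [-0.002, -0.001, -1.0]]
ft_force: [0.7, -0.2, -3.2]
width: 0.661
grasp_force: 49.1
```

{"name": "drive_tool", "arguments": {"increments": "24 -29 0 0 45; 24 -29 0 0 45; 20 -24 0 0 45; 13 -15 0 0 45; 5 -6 0 0 45; 0 0 0 0 45; 0 0 15 0 45; 0 0 20 0 45; 0 0 10 0 45; 0 0 0 0 45"}}

```text
time: 50.55
position: [0.533, -0.0158, 0.2732]
orientation: [[0.975, 0.223, -0.005], [0.223, -0.975, -0.001], [-0.005, -0.0, -1.0]]
ft_force: [0.3, -0.4, -2.4]
width: 0.659
grasp_force: 48.9
```

{"name": "drive_tool", "arguments": {"increments": "0 0 0 0 45; 0 0 0 0 45"}}

```text
time: 50.75
position: [0.5347, -0.0149, 0.2754]
orientation: [[0.975, 0.224, 0.001], [0.224, -0.975, -0.0], [0.001, 0.0, -1.0]]
ft_force: [-1.3, 0.2, -2.4]
width: 0.657
grasp_force: 49.0
```

```bash
python3 -c "
from h import *
go(.535,-.014,.253,13)"
```

```text
t 50.8 delta tool mm [ 0.5 -0.8 22.4] yaw 12.96 turn -0.04 w 0.657 F [-1.3  0.2 -2.4]
```

{"name": "drive_tool", "arguments": {"increments": "0 -1 10 0 45; 0 0 6 0 45; 0 0 3 0 45; 0 0 2 0 45; 0 0 0 0 45; 0 0 0 0 45"}}

```text
time: 51.35
position: [0.5342, -0.0135, 0.2537]
orientation: [[0.974, 0.225, 0.0], [0.225, -0.974, -0.0], [0.0, 0.0, -1.0]]
ft_force: [-0.5, 0.2, -2.6]
width: 0.662
grasp_force: 49.0
```

{"name": "drive_tool", "arguments": {"increments": "0 0 1 0 45; 0 0 1 0 45; 0 0 0 0 45; 0 0 0 0 45"}}

```text
time: 51.75
position: [0.5344, -0.0135, 0.253]
orientation: [[0.974, 0.225, 0.001], [0.225, -0.974, 0.0], [0.001, 0.0, -1.0]]
ft_force: [-1.9, 0.2, 8.2]
width: 0.661
grasp_force: 50.0
```

Release, rise, and withdraw toward the free side to look.

{"name": "drive_tool", "arguments": {"increments": "0 0 0 0 60; 0 0 0 0 75; 0 0 0 0 85; 0 0 0 0 85; 0 0 -10 0 85; 0 0 -25 0 85; 0 0 -30 0 85; 0 0 -30 0 85; -5 10 -15 0 85; -10 20 0 0 85"}}

```text
time: 52.75
position: [0.5276, -0.0447, 0.365]
orientation: [[0.973, 0.229, 0.007], [0.229, -0.973, 0.001], [0.007, 0.0, -1.0]]
ft_force: [0.3, -0.7, 0.0]
width: 0.991
grasp_force: 0.0
```

{"name": "drive_tool", "arguments": {"increments": "-15 30 0 0 85; -20 35 0 0 85; -20 35 0 0 85; -20 35 0 0 85; -20 35 0 0 85; -20 35 0 0 85; -15 35 0 0 85; 0 30 0 0 85; 0 15 0 0 85; 0 0 0 0 85"}}

```text
time: 53.75
position: [0.464, -0.3549, 0.3622]
orientation: [[0.975, 0.222, 0.001], [0.222, -0.975, -0.002], [0.001, 0.002, -1.0]]
ft_force: [0.7, 0.8, 0.5]
width: 0.994
grasp_force: 0.0
```

Run:
```python
from h import *
np.set_printoptions(precision=4,suppress=True)
for n,x0 in dict(shaker=(.63,-.06),tin=(.585,.07,.1),flask=(.53,-.015)).items():
    for c,o in measure(n,x0,.004,yaw=n=="tin").items(): print(n,c,o)
cv2.imwrite("pics/end.png",np.vstack([arm.camera("top")[100:320,100:500],arm.camera("side")[110:300,180:580]]))
```

```text
shaker top (array([ 0.6313, -0.0649]), np.float64(0.03110986547085204))
shaker side (array([ 0.634, -0.061]), np.float64(0.05322314049586774))
shaker both (array([ 0.6323, -0.0648]), np.float64(0.062458824076199015))
tin top (array([0.5921, 0.0792, 0.2172]), np.float64(0.04780783582089554))
tin side (array([0.5956, 0.0817, 0.1617]), np.float64(0.07741617357001973))
tin both (array([0.5933, 0.0796, 0.2344]), np.float64(0.0874896090435498))
flask top (array([ 0.5322, -0.0128]), np.float64(0.043021680216802194))
flask side (array([ 0.536 , -0.0111]), np.float64(0.044290545981639506))
flask both (array([ 0.534, -0.013]), np.float64(0.08094556474034603))
```

View pics/end.png

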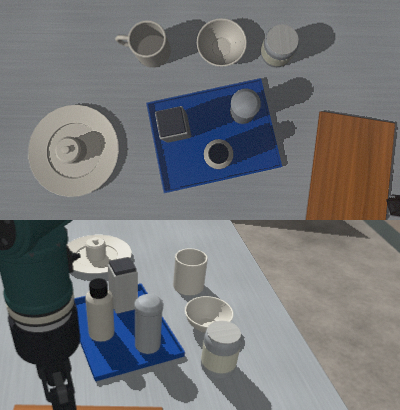

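The final picture shows the pot amid the plate near (68,150). The tin (172,122), shaker (245,105) and flask (218,153) stand upright back on the tray, each within about 3 mm of its start. The mug, bowl and can haven't moved.

```bash
python3 -c "
from station import arm
print(arm.close_job())"
```

```text
the job is handed in; nothing more can be done
None
```

The job is handed in after about 54 s: the jam pot stands in the middle of the plate, and the shaker, tin and flask are back upright on the tray, each within about 3 mm of where it started by my camera measurements; no verdict came back.

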